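Run the plugs of a cover home with one fingertip stroke

TASK

Five domed plugs stand proud in a curved row on the round metal cover: with the fingers shut, run the fingertips lightly along the row in one stroke, from the plug nearest the square lug to the far end, so that each plug in turn is pushed down flush with the cover. Stay down on the cover between plugs rather than lifting off and hopping, then move clear. Pick nothing up, and leave the steel block on the cover and all other things where they are.

Things in the scene. Friction and masses are not known exactly. Their poses are not given: they have to be found in the camera images.
- cover: Round aluminium cover, 180 mm diameter, fixed flat on the bench at any yaw; origin at the centre of its underside, z up, flat top 16 mm above it. A square lug 32 mm wide, level with the top, sticks out 16 mm from the rim along the cover's own +x. The plugs sit on an arc of 66 mm radius about the centre, at 30, 66, 102, 138, 174 degrees counterclockwise from the lug (41 mm apart).
- plug_1 (a joint): Downward travel (m) of plug 1 (1 nearest the lug, 5 the far end). Grey plastic dome, 28 mm diameter; at 0 its crown stands 5 mm above the cover's top, at 0.005 it is flush, stop at 0.0055. Slides with about 2.5 N of friction and stays where it is left. Starts between 0 and 0.0008.
- plug_2 (a joint): Downward travel (m) of plug 2 (1 nearest the lug, 5 the far end). Grey plastic dome, 28 mm diameter; at 0 its crown stands 5 mm above the cover's top, at 0.005 it is flush, stop at 0.0055. Slides with about 2.5 N of friction and stays where it is left. Starts between 0 and 0.0008.
- plug_3 (a joint): Downward travel (m) of plug 3 (1 nearest the lug, 5 the far end). Grey plastic dome, 28 mm diameter; at 0 its crown stands 5 mm above the cover's top, at 0.005 it is flush, stop at 0.0055. Slides with about 2.5 N of friction and stays where it is left. Starts between 0 and 0.0008.
- plug_4 (a joint): Downward travel (m) of plug 4 (1 nearest the lug, 5 the far end). Grey plastic dome, 28 mm diameter; at 0 its crown stands 5 mm above the cover's top, at 0.005 it is flush, stop at 0.0055. Slides with about 2.5 N of friction and stays where it is left. Starts between 0 and 0.0008.
- plug_5 (a joint): Downward travel (m) of plug 5 (1 nearest the lug, 5 the far end). Grey plastic dome, 28 mm diameter; at 0 its crown stands 5 mm above the cover's top, at 0.005 it is flush, stop at 0.0055. Slides with about 2.5 N of friction and stays where it is left. Starts between 0 and 0.0008.
- plug_1_crown (a point): Centre of the crown (highest point) of plug 1; it goes down with the plug.
- plug_2_crown (a point): Centre of the crown (highest point) of plug 2; it goes down with the plug.
- plug_3_crown (a point): Centre of the crown (highest point) of plug 3; it goes down with the plug.
- plug_4_crown (a point): Centre of the crown (highest point) of plug 4; it goes down with the plug.
- plug_5_crown (a point): Centre of the crown (highest point) of plug 5; it goes down with the plug.
- between_1 (a point): Point on the cover's top, on the arc halfway between plugs 1 and 2.
- between_2 (a point): Point on the cover's top, on the arc halfway between plugs 2 and 3.
- between_3 (a point): Point on the cover's top, on the arc halfway between plugs 3 and 4.
- between_4 (a point): Point on the cover's top, on the arc halfway between plugs 4 and 5.
- locating_block: Loose bystander, not to be moved: bright steel block 20 x 36 x 20 mm high lying near the middle of the cover. Origin at the centre of its underside.
- nut_driver: Loose bystander, not to be moved: blue-handled nut driver, 20 x 135 x 20 mm, lying on the bench to the left of the cover. Origin at the centre of its underside.
- grease_pot: Loose bystander, not to be moved: red pot with white lid, 65 mm diameter, 44 mm high, on the bench to the right of the control box. Origin at the centre of its underside.

How it is judged (in metres and radians):
On the way, in this order (a step that is already met when the one before it is completed fails the run):
1. plug 1 of the row, counted from the lug, is pushed down (crown less than 1.8 mm above the cover) (value of joint plug_1 above 0.0032 m), for 0.05 s.
2. the fingertips pass along the row from plug 1 towards plug 2, staying low over the cover (TCP within 15 mm sideways of the halfway point and less than 40 mm above the cover's top) (horizontal distance between the grasp point and between_1 below 0.015 m and z of the grasp point in the frame of between_1 below 0.04 m), for 0.05 s.
3. plug 2 of the row, counted from the lug, is pushed down (crown less than 1.8 mm above the cover) (value of joint plug_2 above 0.0032 m), for 0.05 s.
4. the fingertips pass along the row from plug 2 towards plug 3, staying low over the cover (TCP within 15 mm sideways of the halfway point and less than 40 mm above the cover's top) (horizontal distance between the grasp point and between_2 below 0.015 m and z of the grasp point in the frame of between_2 below 0.04 m), for 0.05 s.
5. plug 3 of the row, counted from the lug, is pushed down (crown less than 1.8 mm above the cover) (value of joint plug_3 above 0.0032 m), for 0.05 s.
6. the fingertips pass along the row from plug 3 towards plug 4, staying low over the cover (TCP within 15 mm sideways of the halfway point and less than 40 mm above the cover's top) (horizontal distance between the grasp point and between_3 below 0.015 m and z of the grasp point in the frame of between_3 below 0.04 m), for 0.05 s.
7. plug 4 of the row, counted from the lug, is pushed down (crown less than 1.8 mm above the cover) (value of joint plug_4 above 0.0032 m), for 0.05 s.
8. the fingertips pass along the row from plug 4 towards plug 5, staying low over the cover (TCP within 15 mm sideways of the halfway point and less than 40 mm above the cover's top) (horizontal distance between the grasp point and between_4 below 0.015 m and z of the grasp point in the frame of between_4 below 0.04 m), for 0.05 s.
9. plug 5 of the row, counted from the lug, is pushed down (crown less than 1.8 mm above the cover) (value of joint plug_5 above 0.0032 m), for 0.05 s.
At the end, for the whole second after the job is handed in: All five plugs are down, crowns less than 1.8 mm above the cover's top (travel over 3.2 mm), and the steel block, nut driver and grease pot are within 15 mm of where they started (value of joint each of plug_1, plug_2, plug_3, plug_4, plug_5 above 0.0032 m and distance of each of locating_block, nut_driver, grease_pot from where it was at the start of the episode below 0.015 m); the robot touches nothing.
It fails at once if the locating block is lifted, carried or pushed more than 15 mm from its place (distance of locating_block from where it was at the start of the episode above 0.015 m).
It fails at once if the nut driver is lifted, carried or pushed more than 15 mm from its place (distance of nut_driver from where it was at the start of the episode above 0.015 m).
It fails at once if the grease pot is lifted, carried or pushed more than 15 mm from its place (distance of grease_pot from where it was at the start of the episode above 0.015 m).
It fails at once if the fingers bear on the cover and its plugs with more than 60 N (contact force between the fingers and cover above 60 N).
It also fails if it takes over 51 s, if anything falls off the work surface, if the arm or the gripper's body presses on something with over 40 N, if the wrist force passes 120 N, or if a joint passes its speed limit or range.

ROBOT

A 6-joint arm with a two-finger parallel gripper is mounted at the origin on a cart in front of the work surface, level with it; the furniture and walls round the work are solid. World frame = base frame: x ahead of the robot, y to its left, z up, the work surface at z = 0. Lengths are in mm, angles in degrees, forces in N, time in s.
With the tool pointing down it reaches from about 300 to 850 mm from the base axis. Payload 4.2 kg.
Tool frame: the origin (TCP) lies between the finger pads, 19 mm behind the fingertips; this is the grasp point; z points along the fingers, y is the line along which they close (so a half turn about z gives the same grasp; the last joint's range is limited). The gripper opens to 91 mm and grips with 3 to 60 N. Pads are 32 mm wide; open, the fingers measure 118 mm over their backs; the gripper's body (76 mm by 178 mm) begins 60 mm behind the grasp point.
Start: joints at [73.854, 18.312, 89.639, -0, 72.044, -1.146], TCP at [148.822, 555.422, 232.776] pointing down, gripper open.
Joint ranges: [-177.97, 177.97], [-48.28, 115.42], [12.27, 149.76], [-77.06, 257.06], [2.81, 150.46], [-146.56, 146.56]. Speed limits (degrees/s): [147.25, 147.25, 180, 180, 180, 180].

INTERFACE

Orientations are given as [roll, pitch, yaw] about the fixed x, y, z axes, in that order (R = Rz(yaw) Ry(pitch) Rx(roll)).
In Python, from workcell import * gives the robot as it stands.
- The arm moves only by the tool step_arm, never from a script. Its argument "steps" is a list of rows, each a list of 7 numbers: the turn, a rotation vector about the tool's x, y, z in degrees, then the shift along the tool's x, y, z in mm, then the opening, from 0 (shut) to 1 (fully open). In form: [[rx, ry, rz, x, y, z, hand], ...]. A call has exactly 8 rows; each row shifts and turns the commanded pose from where the row before left it, along the tool's axes as they then stand; what a row does not reach is not made up. A row lasts 1/8 s, in which the tool goes at most 62.5 mm and 10.7 degrees, less where a joint would pass 70% of its speed; a pose out of reach is approached as far as the arm can. A call is refused whole if a number of a shift passes 62.5 or a number of a turn 10.7, either way. A call with a gripper value outside its range is refused whole. The fingers move at their own pace and stop on an object; "force" is the grip in N (left out, the last holds). Time passes only in rows, so rows that do not move let the fingers close, or fill a call up. It gives the time, the measured TCP pose, the force, the opening and the grip force at its end, in the units of the state.
- state(): the state, without advancing time (a new reading comes with each control period).
- grab_frame(name): name is "side" or "top"; returns a dict with "image" (480x640x3 uint8, blue, green, red), "fovy" (degrees; the focal length in pixels is half the picture's height over the tangent of half this angle, whatever the lens; pixels are square), "cx", "cy" (the principal point, pixels), "origin" and "rotation" of the camera in the world. Camera axes: x right, y down, z forward; pixel columns grow to the right and rows downward; lengths in mm; the calibration is good to about 2 mm. A picture is of the moment at which its call begins. There is no depth.
- job_done(): hands the job in; it is judged then, once.
The state is a dict: "time_s": time; "qpos": joint angles; "qvel": joint speeds; "effort": joint torques, N m; "ee_pos": TCP position; "ee_rot": TCP orientation; "force": force on the tool from outside, world axes, zero at the start; "torque": the same for the moment, N m; "gripper_width": finger opening in mm; "gripper_force": force on a finger pad.
Only numpy, scipy, OpenCV 4.12 (cv2) and the standard library are available. Lean on these libraries where they do the work, as an engineer would, in place of code of your own. Each camera call takes 0.05 s, during which the arm holds its last target. There are 200 camera calls.

## Working session

There is one attempt and no reset: what is moved stays moved. The work goes in short steps, Python scripts to look and compute and a tool call to move; the robot and the scene stay as the last step left them, time stands still between calls to the robot, and variables do not carry over. Pictures are saved under pics/ and viewed, at most 10 in all, crops included, and the job is handed in when it is done.

Besides the shell and the picture viewer there is one more tool, called after "Call:" as name([rows], argument=value, ...), one row to a line, values as JSON. step_arm: Moves the arm, as the interface text tells. Its arguments: {"type":"object","properties":{"steps":{"type":"array","items":{"type":"array","items":{"type":"number"}}},"force":{"type":"number"}},"required":["steps"]}

```bash
mkdir -p pics; python3 - <<'E'
from workcell import *
import cv2
for n in("top","side"):
    f=grab_frame(n); cv2.imwrite(f"pics/{n}0.png",f["image"]); print(n,f["fovy"],f["cx"],f["cy"],f["origin"],f["rotation"])
print(state())
E
```

```text
top 44.12452302669733 317.1985923271614 240.63688390761163 [ 361.42061505  188.33557387 1291.21468797] [-172.7827084    -0.80399752  -89.85529251]
side 51.00190006772874 322.34379154802343 240.8661075111771 [536.65597961 809.64099117 600.83215856] [-130.39161774   -0.36162348  176.66073515]
{'time_s': 0.1, 'qpos': array([ 7.38542364e+01,  1.83462112e+01,  8.96976566e+01, -1.92190333e-03,
        7.20454440e+01, -1.14433969e+00]), 'qvel': array([ 0.01317483, -0.11740618, -0.0350705 ,  0.01520176, -0.02240062,
       -0.03645198]), 'effort': array([-1.33598161e-03, -4.13328266e+01, -2.32506108e+01,  7.27978698e-02,
        4.22447501e-02, -6.03528611e-05]), 'ee_pos': array([148.71197531, 555.00280331, 232.03398026]), 'ee_rot': array([-1.7991067e+02,  4.3358911e-05,  1.6499917e+02]), 'force': array([-0.31455563,  0.38687155, -0.05432138]), 'torque': array([-0.03566768, -0.05202965, -0.03952169]), 'gripper_force': 0.0, 'gripper_width': 90.94748973982696}
```

View pics/top0.png

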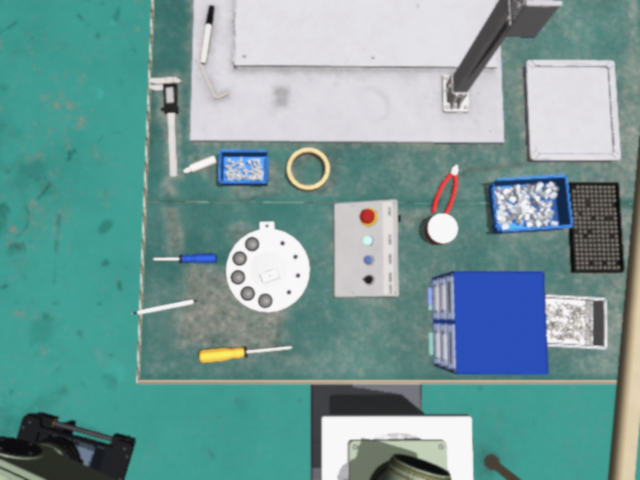

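View pics/side0.png

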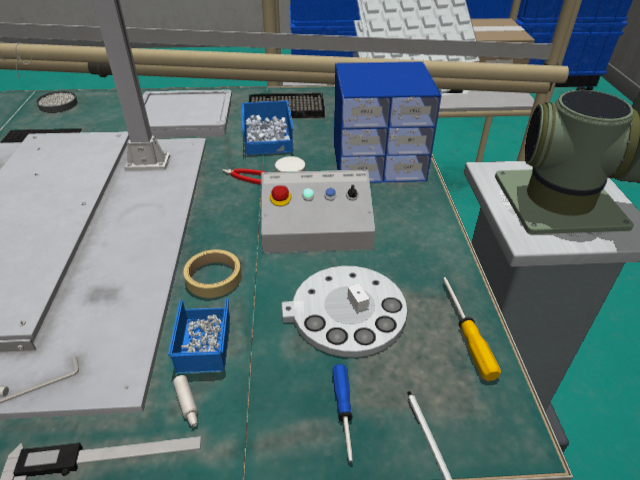

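The top view shows the cover at about (267,270) with its lug up at (267,226). The plugs run from (252,243) through (240,258), (238,277) and (248,293) to (265,300). In the side view they run from (315,323) to (392,305), and the block is at (358,297). Next I'll measure them in both views.

```bash
cat > h.py <<'E'
from workcell import *
import cv2, numpy as np
from scipy.spatial.transform import Rotation as Rn
def rays(f,p):
    F=240/np.tan(np.radians(f["fovy"]/2)); p=np.atleast_2d(np.array(p,float))
    d=np.c_[(p[:,0]-f["cx"])/F,(p[:,1]-f["cy"])/F,np.ones(len(p))]
    r=f["rotation"]; r=np.array(r)
    M=r if r.shape==(3,3) else Rn.from_euler("xyz",r,degrees=True).as_matrix()
    return np.array(f["origin"]),d@M.T
def onz(f,p,z):
    o,d=rays(f,p); return o+d*((z-o[2])/d[:,2])[:,None]
def tri(fa,pa,fb,pb):
    oa,da=rays(fa,pa); ob,db=rays(fb,pb); out=[]
    for a,b in zip(da,db):
        s=np.linalg.lstsq(np.c_[a,-b],ob-oa,rcond=None)[0]; A=oa+s[0]*a;B=ob+s[1]*b
        out.append(np.r_[(A+B)/2,np.linalg.norm(A-B)])
    return np.array(out)
def plugs(f,box,thr,amin,amax):
    g=cv2.cvtColor(f["image"],cv2.COLOR_BGR2GRAY); x0,y0,x1,y1=box
    m=(g<thr).astype(np.uint8); k=np.zeros_like(m); k[y0:y1,x0:x1]=1; m*=k
    n,l,s,c=cv2.connectedComponentsWithStats(m)
    return [(c[i],s[i,4]) for i in range(1,n) if amin<s[i,4]<amax]
E
python3 - <<'E'
from h import *
np.set_printoptions(suppress=True,precision=1)
t=grab_frame("top");s=grab_frame("side")
for f,b in((t,(222,222,315,316)),(s,(280,262,412,358))):
  for thr in(130,150):
    print(thr,[(c.round(1).tolist(),int(a)) for c,a in plugs(f,b,thr,40,700)])
# cover outline: bright
for f,b in((t,(215,215,320,320)),(s,(275,258,415,362))):
    im=f["image"].astype(int); hsv=cv2.cvtColor(f["image"],cv2.COLOR_BGR2HSV)
    m=((hsv[...,1]<40)&(hsv[...,2]>110)).astype(np.uint8); k=np.zeros_like(m);k[b[1]:b[3],b[0]:b[2]]=1
    m=cv2.morphologyEx(m*k,cv2.MORPH_OPEN,np.ones((3,3)))
    c=max(cv2.findContours(m,0,1)[0],key=cv2.contourArea); print(cv2.contourArea(c),cv2.boundingRect(c))
    P=onz(f,c[:,0]+0.0,16); 
    from scipy.optimize import least_squares
    r=least_squares(lambda q:np.hypot(P[:,0]-q[0],P[:,1]-q[1])-q[2],[450,290,90],loss="soft_l1")
    far=P[np.hypot(P[:,0]-r.x[0],P[:,1]-r.x[1])>r.x[2]+9]
    print("circle",r.x,"lug",far[:,:2].mean(0))
E
```

```text
130 [([233.0, 237.0], 686), ([251.2, 243.9], 69), ([238.6, 258.0], 76), ([236.7, 276.7], 67), ([246.8, 293.0], 78), ([264.3, 299.8], 65)]
150 [([251.4, 243.6], 124), ([238.9, 257.9], 119), ([237.2, 276.7], 125), ([247.0, 292.9], 126), ([264.5, 300.2], 124)]
130 [([357.3, 303.2], 218), ([391.4, 304.8], 242), ([314.5, 322.8], 275), ([385.5, 323.8], 271), ([336.6, 335.8], 290), ([364.3, 336.1], 290)]
150 [([357.3, 303.0], 230), ([391.4, 304.7], 262), ([314.5, 322.9], 298), ([385.4, 323.8], 294), ([336.4, 335.7], 315), ([364.3, 336.1], 316)]
7021.5 (215, 221, 95, 99)
circle [450.9 289.3 101.8] lug [423.4 349.5]
7948.0 (282, 266, 133, 86)
circle [459.3 279.3  89.5] lug [458.7 291.8]
```

```bash
python3 - <<'E'
import cv2
a=cv2.imread("pics/top0.png")[215:325,215:325];b=cv2.imread("pics/side0.png")[255:365,275:415]
cv2.imwrite("pics/crop.png",cv2.hconcat([cv2.resize(a,(350,350)),cv2.resize(b,(445,350))]))
E
```

```text
(no output)
```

View pics/crop.png

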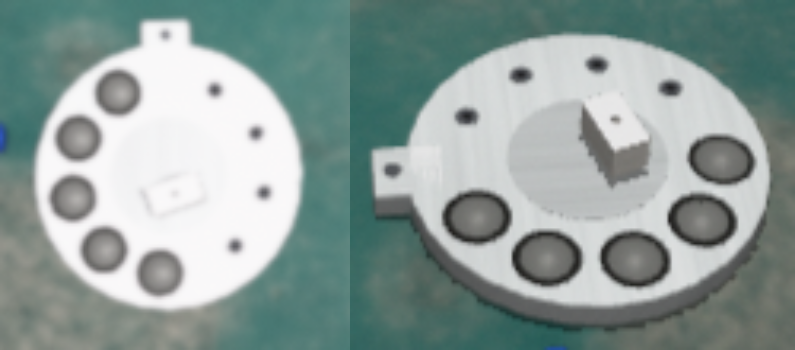

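The crop shows the plugs cleanly separated, with the block inside the row and the lug opposite plug 1's side. Now I'll triangulate the plugs and fit the cover.

```bash
python3 - <<'E'
from h import *
from scipy.optimize import least_squares
np.set_printoptions(suppress=True,precision=1)
t=grab_frame("top");s=grab_frame("side")
A=np.array([c for c,a in plugs(t,(222,222,315,316),150,100,140)])
B=np.array([c for c,a in plugs(s,(280,262,412,358),150,240,330)])
B=B[np.argsort(np.arctan2(B[:,1]-305,B[:,0]-350))[::-1]]
print(A,B)
T=tri(t,A,s,B);print(T)
ang=np.radians([30,66,102,138,174])
def fit(P):
    r=least_squares(lambda q:np.r_[q[0]+66*np.cos(ang+q[2])-P[:,0],q[1]+66*np.sin(ang+q[2])-P[:,1]],[450,285,0])
    return r.x[:2],np.degrees(r.x[2]),np.abs(r.fun).max(),r.x
for n,P in(("tri",T),("top",onz(t,A,18)),("side",onz(s,B,18))): print(n,*fit(P)[:3])
q=fit(T)[3]
print("P",np.c_[q[0]+66*np.cos(ang+q[2]),q[1]+66*np.sin(ang+q[2])])
m=ang[:4]+np.radians(18); print("B",np.c_[q[0]+66*np.cos(m+q[2]),q[1]+66*np.sin(m+q[2])])
print("lug",onz(t,[[267,226]],16),"block",onz(t,[[269,275]],36),onz(s,[[357,296]],26),"box",onz(t,[[334,202],[334,297]],50))
E
```

```text
[[251.3 243.5]
 [238.9 257.9]
 [237.2 276.7]
 [247.  292.9]
 [264.5 300.3]] [[314.5 322.9]
 [336.4 335.7]
 [364.3 336.1]
 [385.4 323.8]
 [391.4 304.7]]
[[515.9 313.5  16.3   0.2]
 [484.7 339.8  16.6   0.3]
 [444.  342.7  16.6   0.1]
 [409.4 320.9  16.2   0.2]
 [394.  283.2  16.4   0.5]]
tri [459.9 278.6] 1.960693188052911 0.11637186094355911
top [459.7 278.4] 1.9257040004836234 0.16664641040813422
side [460.2 279.8] 1.9802108197521961 0.36501959452891697
P [[515.9 313.5]
 [484.7 339.7]
 [444.  342.6]
 [409.4 321. ]
 [394.1 283.2]]
B [[502.4 329.1]
 [464.5 344.4]
 [425.  334.6]
 [398.7 303.3]]
lug [[554.6 280.1  16. ]] block [[446.6 273.1  36. ]] [[447.3 270.9  26. ]] box [[601.8 135.7  50. ]
 [400.1 135.9  50. ]]
```

Call:
step_arm([
  [0,0,-7.5,0,0,0,0],
  [0,0,-7.5,0,0,0,0],
  [0,0,0,-40,-26,0,0],
  [0,0,0,-40,-26,0,0],
  [0,0,0,-40,-26,0,0],
  [0,0,0,-40,-26,0,0],
  [0,0,0,-40,-26,0,0],
  [0,0,0,-40,-26,0,0],
], force=10)

```text
time_s: 1.3
ee_pos: [390.0, 398.5, 232.8]
ee_rot: [180.0, 0.0, -180.0]
force: [0.5, 0.4, -0.2]
gripper_width: 14.2
gripper_force: 0.0
```

Call:
step_arm([
  [0,0,0,-32,-22,0,0],
  [0,0,0,-32,-22,0,0],
  [0,0,0,-32,-22,0,0],
  [0,0,0,-32,-22.5,0,0],
  [0,0,0,0,0,50,0],
  [0,0,0,0,0,50,0],
  [0,0,0,0,0,50,0],
  [0,0,0,0,0,0,0],
])

```text
time_s: 2.3
ee_pos: [514.3, 309.4, 79.2]
ee_rot: [-179.7, -0.5, 180.0]
force: [0.1, -0.1, 0.5]
gripper_width: 0.4
gripper_force: 0.0
```

```bash
python3 - <<'E'
from h import *
print({k:np.round(v,2) for k,v in state().items() if k in("ee_pos","force","ee_rot","gripper_width")})
t=grab_frame("top")["image"][200:330,205:345];s=grab_frame("side")["image"][200:370,265:425]
cv2.imwrite("pics/c2.png",cv2.hconcat([cv2.resize(t,(390,362)),cv2.resize(s,(341,362))]))
E
```

```text
{'ee_pos': array([514.26, 309.4 ,  79.18]), 'ee_rot': array([-179.74,   -0.46,  180.  ]), 'force': array([ 0.14, -0.08,  0.49]), 'gripper_width': np.float64(0.39)}
```

View pics/c2.png

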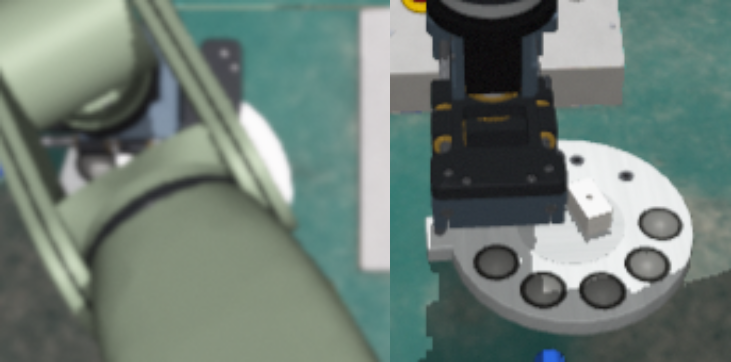

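The picture shows the shut gripper above the plug 1 area, with the block and the other plugs clear. I'll let it settle, then come down part of the way.

Call:
step_arm([
  [0,0,0,0,0,0,0],
  [0,0,0,0,0,10,0],
  [0,0,0,0,0,10,0],
  [0,0,0,0,0,8,0],
  [0,0,0,0,0,5,0],
  [0,0,0,0,0,0,0],
  [0,0,0,0,0,0,0],
  [0,0,0,0,0,0,0],
])

```text
time_s: 3.4
ee_pos: [517.0, 311.0, 50.1]
ee_rot: [180.0, 0.0, 180.0]
force: [-0.1, 0.3, 0.5]
gripper_width: 0.3
gripper_force: 0.0
```

Call:
step_arm([
  [0,0,0,0,0,5,0],
  [0,0,0,0,0,3,0],
  [0,0,0,0,0,2,0],
  [0,0,0,0,0,2,0],
  [0,0,0,0,0,1,0],
  [0,0,0,0,0,1,0],
  [0,0,0,0,0,0,0],
  [0,0,0,0,0,0,0],
])

```text
time_s: 4.4
ee_pos: [516.8, 310.9, 35.8]
ee_rot: [180.0, -0.0, -180.0]
force: [-1.0, -1.1, 1.8]
gripper_width: 0.3
gripper_force: 0.9
```

Call:
step_arm([
  [0,0,0,0,0,0.5,0],
  [0,0,0,0,0,0,0],
  [0,0,0,0,0,0.3,0],
  [0,0,0,0,0,0,0],
  [0,0,0,0,0,0.3,0],
  [0,0,0,0,0,0,0],
  [0,0,0,0,0,0,0],
  [0,0,0,0,0,0,0],
])

```text
time_s: 5.4
ee_pos: [516.8, 310.9, 35.1]
ee_rot: [180.0, 0.0, -180.0]
force: [-1.9, -1.0, 5.5]
gripper_width: 0.2
gripper_force: 2.9
```

Call:
step_arm([
  [0,0,0,3.8,7.0,0,0],
  [0,0,0,3.2,4.0,0,0],
  [0,0,0,3.6,3.8,0,0],
  [0,0,0,3.8,3.5,0,0],
  [0,0,0,4.1,3.2,0,0],
  [0,0,0,4.3,2.8,0,0],
  [0,0,0,4.5,2.5,0,0],
  [0,0,0,4.7,2.1,0,0],
])

```text
time_s: 6.4
ee_pos: [485.4, 340.7, 35.1]
ee_rot: [179.9, 0.1, -180.0]
force: [2.9, -1.3, 4.3]
gripper_width: 0.6
gripper_force: 2.6
```

Call:
step_arm([
  [0,0,0,5.0,1.7,0,0],
  [0,0,0,5.0,1.4,0,0],
  [0,0,0,5.1,1.0,0,0],
  [0,0,0,5.2,0.6,0,0],
  [0,0,0,5.2,0.1,0,0],
  [0,0,0,5.2,-0.3,0,0],
  [0,0,0,5.1,-0.6,0,0],
  [0,0,0,5.1,-1.1,0,0],
])

```text
time_s: 7.4
ee_pos: [444.2, 343.6, 35.1]
ee_rot: [179.9, 0.1, 180.0]
force: [2.9, 0.6, 4.9]
gripper_width: 0.4
gripper_force: 2.8
```

Call:
step_arm([
  [0,0,0,4.9,-1.4,0,0],
  [0,0,0,4.9,-1.9,0,0],
  [0,0,0,4.7,-2.2,0,0],
  [0,0,0,4.5,-2.5,0,0],
  [0,0,0,4.3,-2.9,0,0],
  [0,0,0,4.0,-3.3,0,0],
  [0,0,0,3.8,-3.5,0,0],
  [0,0,0,3.5,-3.8,0,0],
])

```text
time_s: 8.4
ee_pos: [409.4, 322.0, 35.1]
ee_rot: [179.9, 0.1, 180.0]
force: [2.6, 2.4, 5.5]
gripper_width: 0.4
gripper_force: 3.0
```

Call:
step_arm([
  [0,0,0,3.1,-4.2,0,0],
  [0,0,0,2.9,-4.3,0,0],
  [0,0,0,2.5,-4.5,0,0],
  [0,0,0,2.1,-4.8,0,0],
  [0,0,0,1.8,-4.9,0,0],
  [0,0,0,1.3,-5.0,0,0],
  [0,0,0,1.0,-5.1,0,0],
  [0,0,0,0.5,-5.1,0,0],
])

```text
time_s: 9.4
ee_pos: [393.8, 284.4, 35.1]
ee_rot: [179.8, 0.0, 179.9]
force: [1.2, 4.7, 7.8]
gripper_width: 0.6
gripper_force: 3.6
```

Call:
step_arm([
  [0,0,0,0,-4,0,0],
  [0,0,0,0,-3,0,0],
  [0,0,0,0,0,0,0],
  [0,0,0,0,0,-5,0],
  [0,0,0,0,0,-20,0],
  [0,0,0,0,0,-40,0],
  [0,0,0,0,0,-50,0],
  [0,0,0,0,0,-50,0],
])

```text
time_s: 10.4
ee_pos: [392.0, 275.0, 199.9]
ee_rot: [-179.8, -0.3, -180.0]
force: [1.2, 0.2, 0.3]
gripper_width: 0.7
gripper_force: 0.0
```

Call:
step_arm([
  [0,0,0,30,40,0,0],
  [0,0,0,30,40,0,0],
  [0,0,0,30,40,0,0],
  [0,0,0,30,40,0,0],
  [0,0,0,30,40,0,0],
  [0,0,0,30,40,0,0],
  [0,0,0,0,0,0,0],
  [0,0,0,0,0,0,0],
])

```text
time_s: 11.4
ee_pos: [213.6, 514.6, 198.5]
ee_rot: [-179.8, -0.1, -180.0]
force: [-0.4, -0.1, 0.5]
gripper_width: 0.2
gripper_force: 0.0
```

```bash
python3 - <<'E'
from h import *
print({k:np.round(v,2) for k,v in state().items() if k in("time_s","ee_pos","force")})
t=grab_frame("top")["image"];s=grab_frame("side")["image"]
a=cv2.resize(s[255:365,275:415],(560,440),interpolation=cv2.INTER_CUBIC)
b=cv2.resize(t[215:325,215:325],(220,220)); c=cv2.resize(cv2.imread("pics/side0.png")[255:365,275:415],(220,220))
cv2.imwrite("pics/end.png",cv2.hconcat([a,cv2.vconcat([b,c])]))
E
```

```text
{'time_s': np.float64(11.4), 'ee_pos': array([213.6 , 514.57, 198.53]), 'force': array([-0.45, -0.07,  0.49])}
```

View pics/end.png

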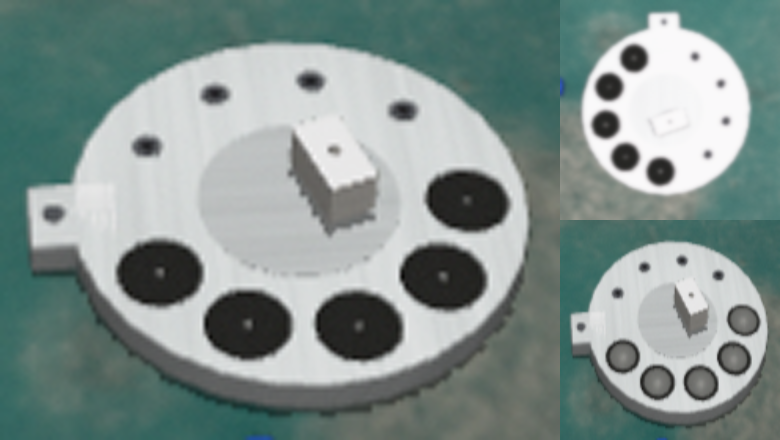

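All five plugs now show only a tiny crown speck, so they are flush. The block is where it was and the arm is clear.

```bash
python3 -c "
from workcell import *
print(job_done())"
```

```text
the job is handed in; nothing more can be done
None
```

All five plugs were pushed down flush in one light stroke from the lug end. The readings I took showed under 10 N on the tool, the block was left where it was, and the arm is clear. The job is handed in; no verdict came back.

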